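# Glue up a cork stopper in the lever press and hold it

## Task

Glue up the bottle stopper: stand the straight cork in the recess of the dark turned cap that waits in the nest of the green press, let go of it, and push the slide table, the one with the black knob, all the way home under the ram. Then bring the lever with the wooden hand grip down against its spring until the red band on the spring nose has gone up into the ram and the green band still shows, never so far that the green band is gone too, and stay there: finish while holding the lever down so that the glue can grab. Leave the other things on the bench where they are.

Things in the scene. Friction and masses are not known exactly. Their poses are not given: they have to be found in the camera images.
- cork: the straight cork to use: upright cylinder, 27.6 mm diameter, 36 mm tall, 2 mm chamfer at both ends, 15 g, light brown, stands loose on the bench left of the press; origin at the centre of its underside, z up
- cap: turned dark wooden cap, 50 mm diameter, 26 mm tall, loose in the nest, recess upward; recess 30 mm wide, 10 mm deep, concentric, floor 16 mm above the cap's underside; origin at the centre of its underside, z up. Its rim is 66 mm above the bench, a seated cork's top 92 mm
- press: green bench lever press, fixed; origin on the bench under the ram's axis; +x points from its open front to its column (away from the robot), y left, z up. In mm: base x -130 to 120, y +-65; column from x 58; head x -32 to 108, y +-36, z 137 to 208; lever hub and rod on the right side at y -104 to -128. Nothing is above the nest while the table is out
- press_slide (a joint): slide table, travel in m along the press's +x: 0 = out (nest 110 mm in front of the ram axis), 0.110 = home against its stop, nest under the ram; about 2 N of friction, no spring
- slide_knob (a point): centre of the black ball knob, 24 mm diameter, 60 mm above the bench, on an upright stem at the front end of the slide table, 92 mm in front of the nest's middle; moves with the table. The table's tongue below it has its top at 32 mm
- nest (a point): middle of the floor of the round pocket (51 mm wide, 14 mm deep) in the white nest block on the slide table, where the cap's underside rests, 40 mm above the bench. The block is 76 mm square with its top at 54 mm
- press_lever (a joint): press lever, rad: 0 = at rest, pointing up and to the front at 45 degrees; grows as the grip goes down, 0.785 = level, 1.0 = end stop; a spring lifts it when let go. The hinge runs along the press's y axis, 28 mm behind the ram axis, 170 mm above the bench; the ram goes down 28 mm per rad
- lever_grip (a point): middle of the wooden hand grip, a round bar along the press's y axis at the lever's end, 80 mm long, 28 mm thick; 190 mm from the hinge, 175 mm right of the ram axis, 304 mm above the bench at rest. Pushing it down takes about 3 N until the nose meets the cork, then 4 N, rising to about 8 N with the nose 7 mm in
- press_nose (a joint): spring nose under the ram, m pushed up into the ram: 0 = out, 0.012 = bottomed. Its stem shows a red band over a green one; the red has gone into the ram at 0.005, the green at 0.0095; aim for 0.007. Preload 6 N, then 3 N per mm. On a seated cork it starts to move at lever about 0.54 and is 0.007 in at about 0.79
- glue_bottle: white glue bottle with an orange tip, 57 mm wide, 186 mm tall, standing; leave it alone; origin at the centre of its underside
- bung_1: dark tapered bung, 33 mm wide, 30 mm tall (not the cork to use); leave it alone; origin at the centre of its underside
- bung_3: dark tapered bung, 45 mm wide, 40 mm tall (not the cork to use); leave it alone; origin at the centre of its underside
- tape_measure: orange tape measure, 34 x 80 x 62 mm; leave it alone; origin at the centre of its underside
- nail_tin: round tin of nails, 85 mm wide, 28 mm tall; leave it alone; origin at the centre of its underside
- sanding_block: brown sanding block, 62 x 111 x 31 mm; leave it alone; origin at the centre of its underside
Not all that is in view belongs to the job. Leave any blue or grey look-alike of the cork alone.

How it is judged:
On the way, in this order (a step that is already met when the one before it is completed fails the run):
1. the cork stands in the recess of the cap and is let go (z of cork in the frame of cap between 0.0135 and 0.0185 m and horizontal distance between cork and cap below 0.004 m and angle between cork's own z axis and vertical below 0.12 rad and contact force between the fingers and cork below 0.2 N), for 0.2 s.
2. the slide table is home with cap and cork in it (z of cork in the frame of cap between 0.0135 and 0.0185 m and horizontal distance between cork and cap below 0.004 m and angle between cork's own z axis and vertical below 0.12 rad and value of joint press_slide above 0.106 m), for 0.2 s.
At the end, for the whole second after the job is handed in: Lever held down and still (over 1.5 N of touch); nose 4.3 to 10 mm in, bearing on the cork with over 10 N; slide table within 4 mm of its stop; cork upright on the recess floor of the cap (2.5 mm in height, 4 mm sideways); cap in its nest within 4 mm (all of step 2 and value of joint press_nose between 0.0043 and 0.01 m and contact force between press and cork above 10 N and contact force between any of the fingers, the arm and press above 1.5 N and velocity of joint press_lever between -0.05 and 0.05 rad/s and distance between cap and nest below 0.004 m and angle between cap's own z axis and vertical below 0.08 rad); the arm keeps its last pose, push and grip.
It fails at once if the nose is driven in beyond 11.2 mm, almost bottomed: the glue is squeezed out (value of joint press_nose above 0.0112 m).
It fails at once if another thing on the bench is shifted by more than 30 mm (distance of any of glue_bottle, bung_1, bung_3, tape_measure, nail_tin, sanding_block from where it was at the start of the episode above 0.03 m).
It fails at once if the glue bottle is tipped (angle between glue_bottle's own z axis and vertical above 0.4 rad).
It also fails if it takes over 64 s, if anything falls off the work surface, if the arm or the gripper's body presses on something with over 40 N, if the wrist force passes 120 N, or if a joint passes its speed limit or range.

## Robot

A 7-joint arm with a two-finger parallel gripper is mounted at the origin on a cart in front of the work surface, level with it; the furniture and walls round the work are solid. World frame = base frame: x ahead of the robot, y to its left, z up, the work surface at z = 0. Lengths are in m, angles in rad, forces in N, time in s.
With the tool pointing down it reaches from about 0.425 to 1.025 m from the base axis. Payload 3.6 kg.
Tool frame: the origin (TCP) lies midway between the tips of the shut fingers; the grasp point (between the pads) lies robot.tcp_to_grasp behind it (robot.tcp_to_grasp is the distance from the TCP to the grasp point, in m); y points along the fingers, z is the direction in which the jaws open and shut, and the axes are right-handed (so a half turn about y gives the same grasp; the last joint's range is limited). The gripper opens to 85 mm and grips with 20 to 120 N. Pads are 22 mm wide; open, the fingers measure 114 mm over their backs; the gripper's body (76 mm by 85 mm) begins 54 mm behind the grasp point. The pads swing forward as they close: fully open they stand 13 mm farther back than shut.
Start: joints at [-0.093, 0.591, 0.048, 1.609, -0.033, 0.943, -0.034], TCP at [0.725, 0, 0.231] pointing down, gripper open.
Joint ranges: [-2.69, 2.69], [-0.47, 2.24], [-1.27, 1.36], [0.19, 2.51], [-1.53, 4.68], [0.08, 2.07], [-3.09, 3.09]. Speed limits (rad/s): [2.57, 2.57, 3.14, 3.14, 3.14, 3.14, 3.14].

## Interface

Orientations are given as a unit quaternion [w, x, y, z].
In Python, from cell import telemetry, grab_frame, camera_model, robot gives the robot as it stands. The module is installed in compiled form; this text tells all that it offers.
- The arm moves only by the tool move_arm, never from a script. Its argument "moves" is a list of rows, each a list of 5 numbers: the shift along the world's x, y, z in units of 50 mm (1.0 is 50 mm), then the turn about the world's z in units of 8 degrees (1.0 is 8 degrees), then the closure, from 0 (fully open) to 1 (shut). In form: [[tx, ty, tz, turn, claw], ...]. A call has 1 to 12 rows; each row shifts and turns the commanded pose from where the row before left it; what a row does not reach is not made up. A row lasts 1/10 s, in which the tool goes at most 50 mm and 8.59 degrees, less where a joint would pass 70% of its speed; a pose out of reach is approached as far as the arm can. A call is refused whole if a number of a shift passes 1 or a number of a turn 1, either way. A call with a gripper value outside its range is refused whole. The fingers move at their own pace and stop on an object; "grip_force" is the grip in N (left out, the last holds). Time passes only in rows, so rows that do not move let the fingers close. It gives the time, the measured TCP pose, the force and the opening at its end, in the units of the state.
- telemetry.read_state(): the state, without advancing time (a new reading comes with each control period).
- grab_frame(name): name is "scene" or "side" or "wrist"; returns the picture (400x640x3 uint8, red, green, blue); there is no depth.
- camera_model(name): a dict with "camera_matrix" (3x3 intrinsics, pixels), "rvec" (rotation vector, rad) and "tvec" (3), from world to camera coordinates, as OpenCV has them. Camera axes: x right, y down, z forward; pixel columns grow to the right and rows downward; lengths in m; the calibration is good to about 2 mm. A picture is of the moment at which its call begins: read the wrist's pose just before it. camera_model takes no time and is no camera call; for the wrist camera it gives the pose at the moment of the call.
- robot.close_job(): hands the job in, once; it reports no verdict.
The state is a dict: "time": time; "joint_pos": joint angles; "qvel": joint speeds; "joint_torque": joint torques, N m; "tool_pos": TCP position; "ee_rot": TCP orientation; "ft_force": force on the tool from outside, world axes, zero at the start; "torque": the same for the moment, N m; "width": opening from 0.0 (shut) to 1.0 (fully open).
Only numpy, scipy, OpenCV 4.12 (cv2) and the standard library are available. Lean on these libraries where they do the work, as an engineer would, in place of code of your own. Each camera call takes 0.05 s, during which the arm holds its last target.

## Working session

There is one attempt and no reset: what is moved stays moved. The work goes in short steps, Python scripts to look and compute and a tool call to move; the robot and the scene stay as the last step left them, time stands still between calls to the robot, and variables do not carry over. Pictures are saved under pics/ and viewed, and the job is handed in when it is done.

Besides the shell and the picture viewer there is one more tool, called after "Call:" as name(argument=value, ...), one argument or row to a line, values as JSON. move_arm: Moves the arm, as the interface text tells. Its arguments: {"type":"object","properties":{"moves":{"type":"array"},"grip_force":{"type":"number"}},"required":["moves"]}

```bash
mkdir -p pics; cat > h.py <<'E'
import numpy as np,cv2
from cell import telemetry, grab_frame, camera_model, robot
def cam(n):
    m=camera_model(n);K=np.array(m["camera_matrix"],float);R,_=cv2.Rodrigues(np.array(m["rvec"],float));t=np.array(m["tvec"],float).ravel();return K,R,t
def ray(n,u,v,c=None):
    K,R,t=c or cam(n);d=R.T@np.linalg.solve(K,[u,v,1.]);return -R.T@t,d
def onz(n,u,v,z,c=None):
    o,d=ray(n,u,v,c);return o+d*(z-o[2])/d[2]
def proj(n,p,c=None):
    K,R,t=c or cam(n);q=K@(R@np.array(p,float)+t);return q[:2]/q[2]
def save(n,f):
    im=grab_frame(n);cv2.imwrite('pics/'+f,im[:,:,::-1]);return im
E
python3 - <<'E'
from h import *
print(telemetry.read_state(),robot.tcp_to_grasp)
for n in("scene","side","wrist"):
    save(n,n+'0.png');K,R,t=cam(n);print(n,K[0,0],-R.T@t,R[2])
E
```

```text
{'time': 0.0, 'joint_pos': array([-0.09350628,  0.59212229,  0.04829603,  1.60983146, -0.0332947 ,
        0.94269169, -0.03370061]), 'qvel': array([ 1.96756755e-03, -6.76200687e-04,  3.40570778e-04,  8.64765410e-04,
       -1.05930538e-03, -8.83156719e-05, -4.48859344e-04]), 'joint_torque': array([ 3.78132427e-04, -5.48684978e+01,  1.54672019e+00, -1.98121297e+01,
        9.43630905e-03,  8.90732801e-03, -1.16924070e-05]), 'tool_pos': array([7.24171581e-01, 1.22937685e-05, 2.30135140e-01]), 'ee_rot': array([-0.49942929,  0.5006162 , -0.5005054 ,  0.49944784]), 'ft_force': array([-0.9271427 , -0.12627647,  0.18019763]), 'torque': array([ 0.03292635, -0.00229351, -0.02906639]), 'width': 0.9968251641207614} 0.0187
scene 477.59020772964413 [-0.05767759  0.39491397  1.13420548] [ 0.47688664 -0.40558331 -0.77979569]
side 370.53868481764505 [0.39612101 0.77486175 0.56677526] [ 0.17307264 -0.90480681 -0.38906361]
wrist 288.5607360323165 [0.72433475 0.07140849 0.37271098] [-0.00139586 -0.28126352 -0.95962956]
```

```bash
ls pics
```

```text
scene0.png
side0.png
wrist0.png
```

View pics/scene0.png

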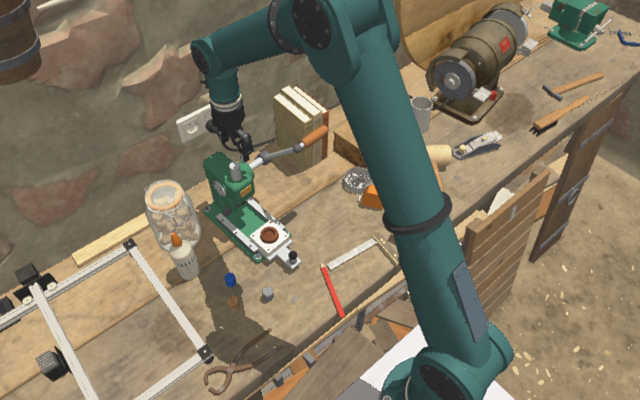

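View pics/side0.png

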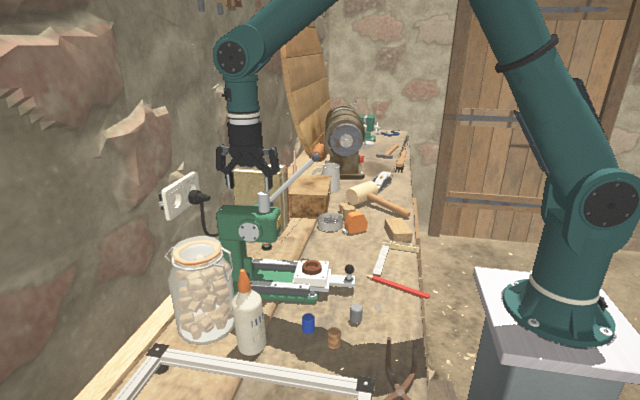

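View pics/wrist0.png

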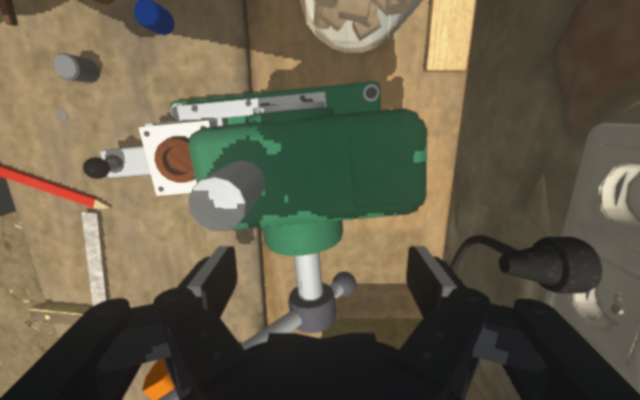

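```bash
python3 - <<'E'
from h import *
a=cv2.imread('pics/scene0.png');b=cv2.imread('pics/side0.png')
c1=cv2.resize(a[130:330,150:350],(600,600),interpolation=2)
cv2.imwrite('pics/c1.png',c1)
c2=cv2.resize(b[180:380,190:450],(780,600),interpolation=2)
cv2.imwrite('pics/c2.png',c2)
E
```

```text
(no output)
```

View pics/c1.png

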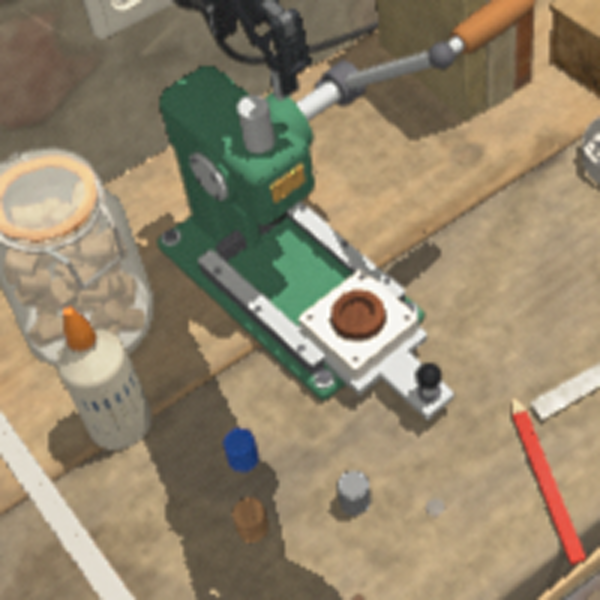

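View pics/c2.png

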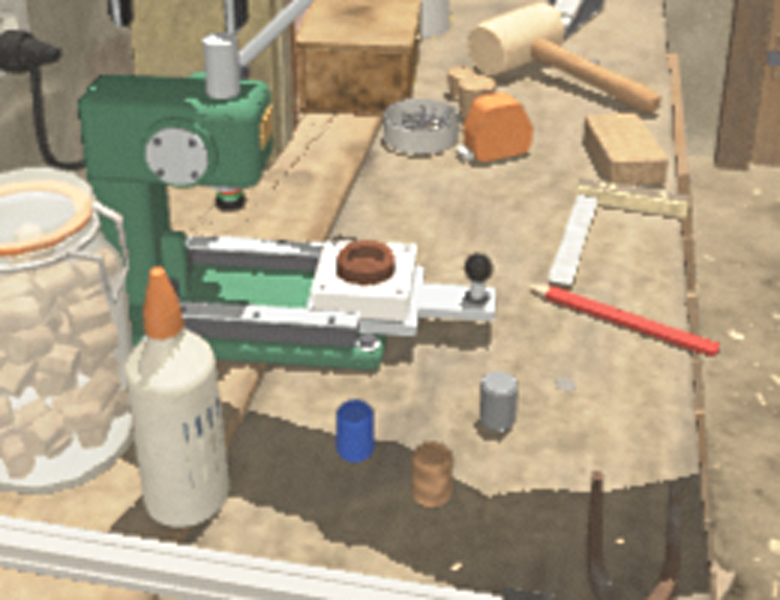

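Candidates: blue cylinder, scene (230,280); grey, (267,294); light brown, (234,303) / side (334,338). The brown one is the cork by colour, and the two crops confirm it. Next I measure.

```bash
python3 - <<'E'
from h import *
def tri(p,q):
    o1,d1=ray('scene',*p);o2,d2=ray('side',*q)
    A=np.stack([d1,-d2],1);s=np.linalg.lstsq(A,o2-o1,rcond=None)[0]
    a=o1+d1*s[0];b=o2+d2*s[1];return (a+b)/2,np.linalg.norm(a-b)
I={n:cv2.imread(f'pics/{n}0.png') for n in('scene','side')}
def comp(n,roi,f):
    x0,y0,x1,y1=roi;im=I[n][y0:y1,x0:x1];h=cv2.cvtColor(im,cv2.COLOR_BGR2HSV).astype(int)
    m=f(h,im.astype(int)).astype(np.uint8);k,l,st,c=cv2.connectedComponentsWithStats(m)
    j=1+np.argmax(st[1:,4]);s=st[j];print(n,'box',s[0]+x0,s[1]+y0,s[0]+x0+s[2],s[1]+y0+s[3],'area',s[4],'c',c[j]+[x0,y0]);return c[j]+[x0,y0]+.0
br=lambda h,i:(h[...,0]<16)&(h[...,1]>105)&(h[...,2]>60)
P=comp('scene',(222,290,250,318),br);Q=comp('side',(322,322,348,356),br)
print('cork c',tri(P,Q), onz('scene',*P,.018),onz('side',*Q,.018))
dk=lambda h,i:(h[...,0]<14)&(h[...,1]>130)
P=comp('scene',(255,222,285,246),dk);Q=comp('side',(298,256,326,278),dk)
print('cap',tri(P,Q),onz('scene',*P,.06),onz('side',*Q,.06))
bk=lambda h,i:(h[...,2]<60)
P=comp('scene',(284,248,302,262),bk);Q=comp('side',(340,260,358,276),bk)
print('knob',tri(P,Q),onz('scene',*P,.06),onz('side',*Q,.06))
og=lambda h,i:(h[...,0]<16)&(h[...,1]>140)
P=comp('scene',(296,122,332,156),og);Q=comp('side',(308,138,330,166),og)
print('grip',tri(P,Q))
E
```

```text
scene box 227 296 239 311 area 124 c [233.01612903 302.83064516]
side box 328 328 340 349 area 179 c [333.45810056 338.89944134]
cork c (array([0.48474544, 0.20131882, 0.01462213]), np.float64(0.003032897876408181)) [0.48470176 0.20130553 0.018     ] [0.48284193 0.20601943 0.018     ]
scene box 261 227 278 242 area 197 c [268.93401015 234.4822335 ]
side box 303 261 313 269 area 15 c [306.33333333 263.2       ]
cap (array([0.57626165, 0.02050912, 0.06148447]), np.float64(0.014495065889536328)) [0.56884314 0.02244243 0.06      ] [0.58427261 0.01131256 0.06      ]
scene box 289 252 297 260 area 45 c [292.4 255.2]
side box 346 266 353 273 area 14 c [348.14285714 270.07142857]
knob (array([0.47973942, 0.01232875, 0.05451303]), np.float64(0.0008223135421943037)) [0.47744983 0.01409987 0.06      ] [0.47847306 0.02089939 0.06      ]
scene box 301 122 328 156 area 351 c [317.42450142 136.42450142]
side box 320 157 323 161 area 4 c [321.  158.5]
grip (array([ 0.58955883, -0.16834414,  0.28242514]), np.float64(0.016410768374260344))
```

```bash
python3 - <<'E'
from h import *
for nm,p,z in(('blue',(230,280),.018),('grey',(267,294),.018),('bottlebase',(187,275),0.0),):
    print(nm,onz('scene',*p,z))
print('bottle side base',onz('side',250,348,0))
for nm,p,z in(('cap',(177,160),.066),('knob',(97,167),.06)): print(nm,onz('wrist',*p,z))
a=cv2.imread('pics/wrist0.png');cv2.imwrite('pics/w0c.png',cv2.resize(a[100:220,70:230],None,fx=5,fy=5,interpolation=2))
E
```

```text
blue [0.54366279 0.17112834 0.018     ]
grey [0.44942466 0.12079639 0.018     ]
bottlebase [0.63942657 0.24736571 0.        ]
bottle side base [0.64601016 0.24424079 0.        ]
cap [0.56986192 0.02355902 0.066     ]
knob [0.47799531 0.01490398 0.06      ]
```

View pics/w0c.png

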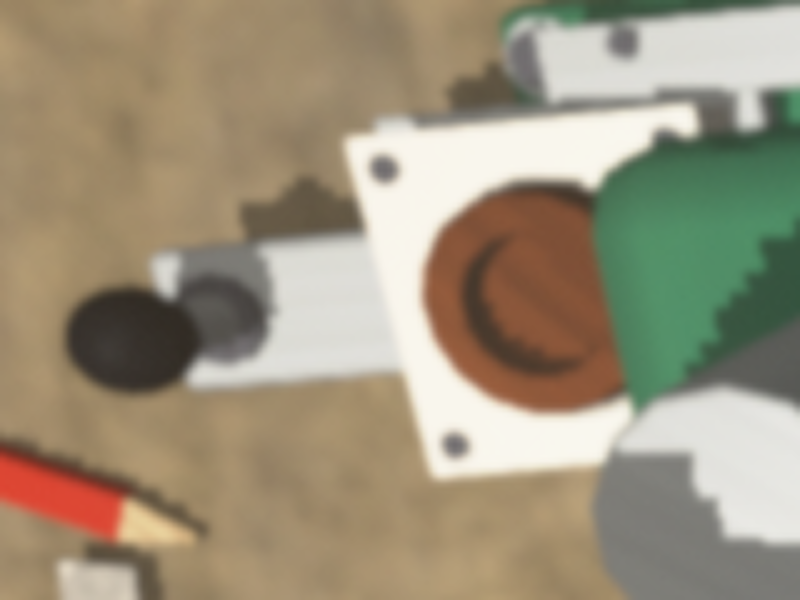

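Call:
move_arm(
  moves=[
    [0, 0.2, 0.6, 0, 0],
    [-0.5, 0.5, 0.2, 0, 0],
    [-0.5, 0.5, 0, 0, 0],
    [-0.5, 0.5, 0, 0, 0],
    [-0.5, 0.5, 0, 0, 0],
    [-0.5, 0.5, 0, 0, 0],
    [-0.5, 0.5, 0, 0, 0],
    [-0.5, 0.5, 0, 0, 0.3],
    [-0.5, 0.5, 0, 0, 0.3],
    [-0.5, 0.1, 0, 0, 0.3],
    [0, 0, 0, 0, 0.3],
    [0, 0, 0, 0, 0.3],
  ],
)

```text
time: 1.35
tool_pos: [0.4998, 0.215, 0.2713]
ee_rot: [0.5, -0.5, 0.5, -0.5]
ft_force: [1.1, 0.4, 0.5]
width: 0.699
```

```bash
python3 - <<'E'
from h import *
c=cam('wrist');im=save('wrist','w1.png')
E
```

```text
(no output)
```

View pics/w1.png

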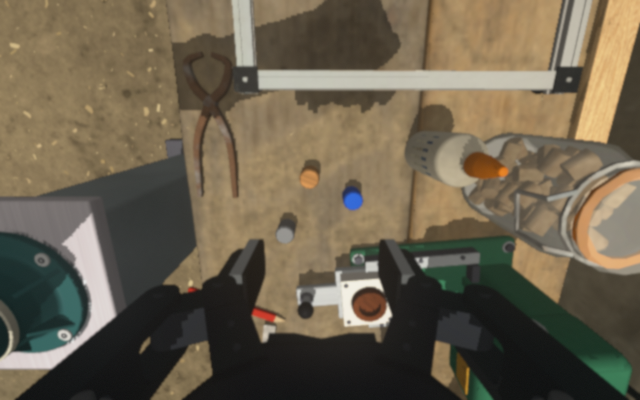

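```bash
python3 - <<'E'
from h import *
I=cv2.imread('pics/w1.png')
cv2.imwrite('pics/w1a.png',cv2.resize(I[150:250,270:390],None,fx=6,fy=6,interpolation=2))
cv2.imwrite('pics/w1b.png',cv2.resize(I[260:340,285:405],None,fx=6,fy=6,interpolation=2))
h=cv2.cvtColor(I,cv2.COLOR_BGR2HSV).astype(int)
def comp(roi,m):
    x0,y0,x1,y1=roi;k,l,st,c=cv2.connectedComponentsWithStats(m[y0:y1,x0:x1].astype(np.uint8))
    j=1+np.argmax(st[1:,4]);s=st[j];print('box',s[0]+x0,s[1]+y0,s[0]+x0+s[2],s[1]+y0+s[3],s[4],c[j]+[x0,y0]);return c[j]+[x0,y0]
c=cam('wrist')
p=comp((295,160,325,195),(h[...,0]<16)&(h[...,1]>125));print('cork',onz('wrist',*p,.018),onz('wrist',*p,.022))
p=comp((345,280,390,325),(h[...,0]<14)&(h[...,1]>110));print('cap',onz('wrist',*p,.06),onz('wrist',*p,.066))
p=comp((293,285,318,320),(h[...,2]<60));print('knob',onz('wrist',*p,.06))
E
```

```text
box 300 166 319 189 326 [309.05521472 177.25153374]
cork [0.48368088 0.1999603  0.018     ] [0.48384984 0.2008291  0.022     ]
box 353 290 386 321 771 [369.20363165 304.90531777]
cap [0.5693045  0.02217864 0.06      ] [0.5681357  0.02665209 0.066     ]
box 299 302 313 318 168 [305.23214286 309.5       ]
knob [0.4774672  0.01459834 0.06      ]
```

View pics/w1a.png

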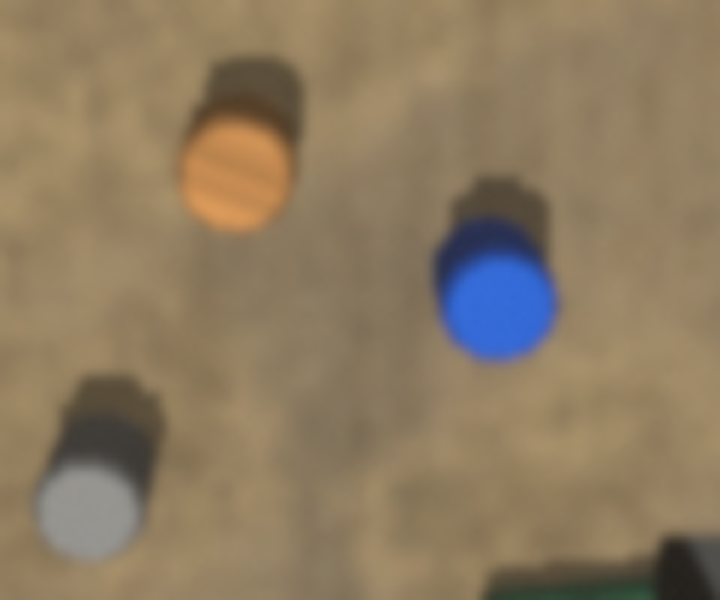

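View pics/w1b.png

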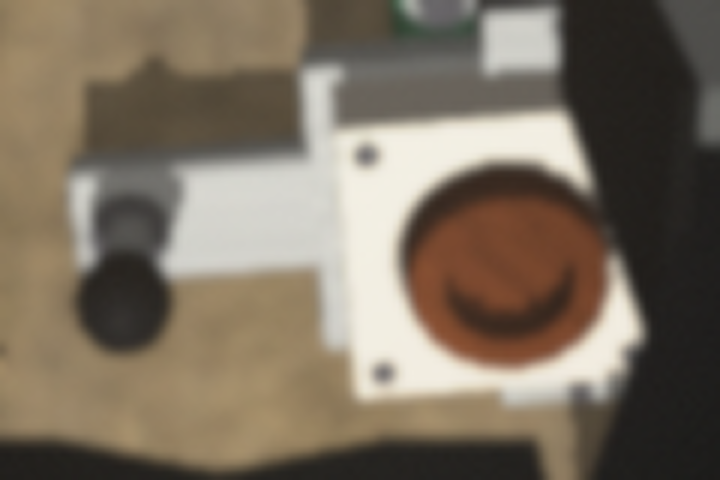

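```bash
python3 - <<'E'
from h import *
print('cork top wrist',onz('wrist',309.5,179.2,.036))
# knob: ball centre from crop (123,300)
print('knob',onz('wrist',285+123/6,260+300/6,.06),'cap',onz('wrist',369.7,304.7,.066))
# scene crops: cap outline at rim, cork top
I=cv2.imread('pics/scene0.png')
print('cap scene',onz('scene',268.93,233.9,.066),'cork',onz('scene',150+250/3,130+507/3,.036))
cv2.imwrite('pics/s0d.png',cv2.resize(I[215:315,220:310],None,fx=6,fy=6,interpolation=2))
s=telemetry.read_state();print(s['tool_pos'],s['ee_rot'])
E
```

```text
cork top wrist [0.48500268 0.20120684 0.036     ]
knob [0.47783936 0.0137504  0.06      ] cap [0.56881976 0.02698918 0.066     ]
cap scene [0.56685771 0.02341309 0.066     ] cork [0.48410721 0.19800126 0.036     ]
[0.50074632 0.2145333  0.27144252] [-0.50003302  0.4996201  -0.49988672  0.5004598 ]
```

View pics/s0d.png

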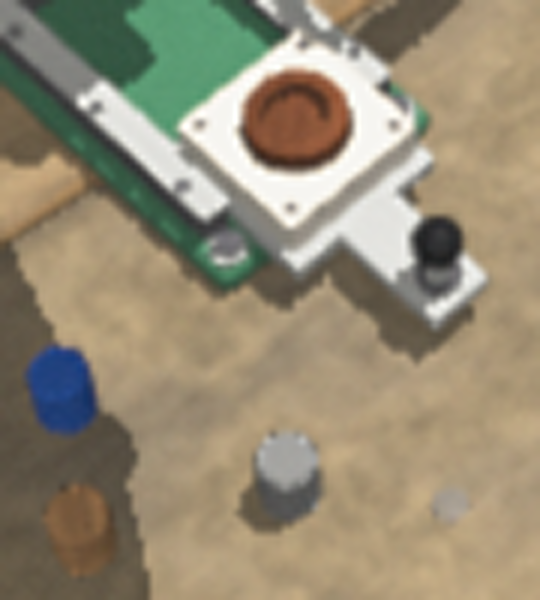

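Call:
move_arm(
  moves=[
    [-0.32, -0.28, -0.4, 0, 0.45],
    [0, 0, -0.8, 0, 0.45],
    [0, 0, -0.8, 0, 0.45],
    [0, 0, -0.8, 0, 0.45],
    [0, 0, -0.8, 0, 0.45],
    [0, 0, -0.4, 0, 0.45],
    [0, 0, 0, 0, 0.45],
    [0, 0, 0, 0, 0.45],
  ],
)

```text
time: 2.2
tool_pos: [0.4853, 0.2004, 0.0712]
ee_rot: [-0.5, 0.5, -0.5, 0.501]
ft_force: [-0.2, -0.2, -0.1]
width: 0.548
```

```bash
python3 - <<'E'
from h import *
save('wrist','w2.png');print(telemetry.read_state()['tool_pos'])
E
```

```text
[0.48566064 0.20081679 0.07204272]
```

View pics/w2.png

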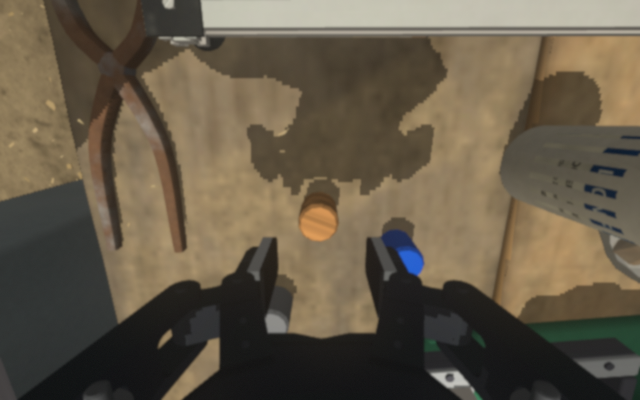

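```bash
python3 - <<'E'
from h import *
I=cv2.imread('pics/w2.png');h=cv2.cvtColor(I,cv2.COLOR_BGR2HSV).astype(int)
m=((h[...,0]<18)&(h[...,1]>120)&(h[...,2]>185)).astype(np.uint8)[190:250,290:350]
k,l,st,c=cv2.connectedComponentsWithStats(m);j=1+np.argmax(st[1:,4]);print(st[j],c[j]+[290,190])
p=c[j]+[290,190];print(onz('wrist',*p,.036),onz('wrist',319,222,.036),proj('wrist',(.4855,.2008,.036)))
cv2.imwrite('pics/w2c.png',cv2.resize(I[170:290,240:400],None,fx=5,fy=5,interpolation=2))
E
```

```text
[ 11  28  33  23 477] [315.30398323 229.81341719]
[0.48150409 0.19781879 0.036     ] [0.48398493 0.20336811 0.036     ] [321.30008423 225.62274369]
```

View pics/w2c.png

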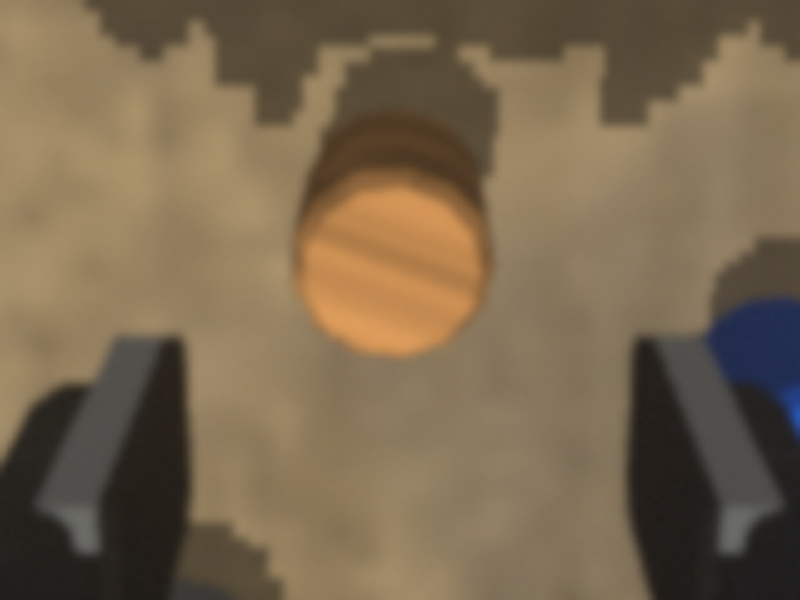

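Call:
move_arm(
  moves=[
    [-0.03, 0.03, -0.3, 0, 0.5],
    [0, 0, -0.4, 0, 0.5],
    [0, 0, -0.36, 0, 0.5],
    [0, 0, -0.1, 0, 0.5],
    [0, 0, 0, 0, 0.5],
    [0, 0, 0, 0, 0.8],
    [0, 0, 0, 0, 0.9],
    [0, 0, 0, 0, 0.9],
    [0, 0, 0, 0, 0.9],
    [0, 0, 0, 0, 0.9],
  ],
  grip_force=25,
)

```text
time: 3.25
tool_pos: [0.4836, 0.2028, 0.0146]
ee_rot: [0.501, -0.499, 0.5, -0.5]
ft_force: [-0.5, -0.9, 6.6]
width: 0.311
```

```bash
python3 - <<'E'
from h import *
a=save('wrist','w3.png');b=save('side','s3.png');s=telemetry.read_state();print(s['tool_pos'],s['width'],s['ft_force'])
v=np.hstack([cv2.resize(a[150:310,230:410],(540,480)),cv2.resize(b[250:400,290:370],(256,480))]);cv2.imwrite('pics/w3c.png',v[:,:,::-1])
E
```

```text
[0.48355907 0.20284615 0.01460087] 0.3087083688794987 [-0.73667739 -0.34174779  7.03665085]
```

View pics/w3c.png

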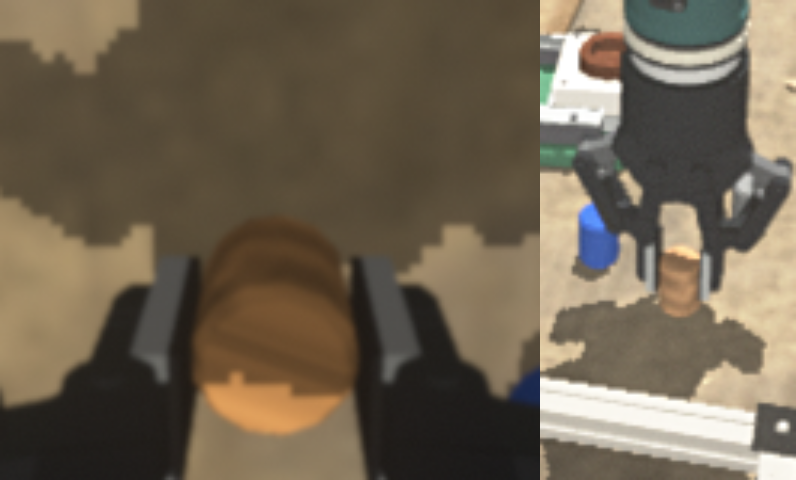

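```bash
python3 - <<'E'
from h import *
print(onz('wrist',321.7,268.0,.036),proj('wrist',(.4836,.2028,.036)))
E
```

```text
[0.48345761 0.20440501 0.036     ] [322.00147037 271.03366929]
```

Call:
move_arm(
  moves=[
    [0, 0, 0.4, 0, 0.9],
    [0, 0, 0.8, 0, 0.9],
    [0, 0, 0.8, 0, 0.9],
    [0, 0, 0.4, 0, 0.9],
    [0, 0, 0, 0, 0.9],
  ],
)

```text
time: 3.85
tool_pos: [0.4846, 0.2034, 0.1367]
ee_rot: [0.502, -0.497, 0.499, -0.501]
ft_force: [-0.4, -0.5, -0.3]
width: 0.312
```

```bash
python3 - <<'E'
from h import *
a=save('wrist','w4.png');b=save('side','s4.png');s=telemetry.read_state();print(s['tool_pos'],s['width'],s['ft_force'])
v=np.hstack([cv2.resize(a[150:310,230:410],(540,480)),cv2.resize(b[200:350,290:370],(256,480))]);cv2.imwrite('pics/w4c.png',v[:,:,::-1])
E
```

```text
[0.48245159 0.2025077  0.13375128] 0.3092476370189462 [-1.33752018 -0.33520081 -0.60929083]
```

View pics/w4c.png

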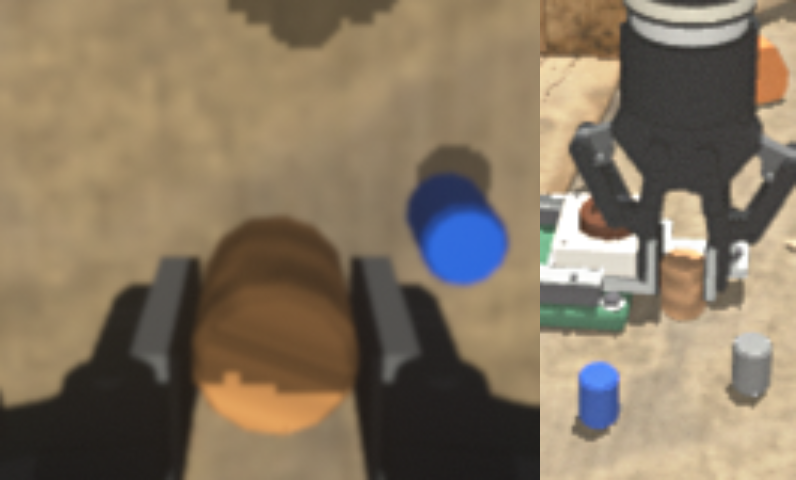

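Call:
move_arm(
  moves=[
    [0.3, -0.5, 0.2, 0, 0.9],
    [0.3, -0.5, 0.2, 0, 0.9],
    [0.3, -0.5, 0, 0, 0.9],
    [0.3, -0.5, 0, 0, 0.9],
    [0.3, -0.5, 0, 0, 0.9],
    [0.2, -0.46, 0, 0, 0.9],
    [0, 0, 0, 0, 0.9],
    [0, 0, 0, 0, 0.9],
    [0, 0, 0, 0, 0.9],
  ],
)

```text
time: 4.85
tool_pos: [0.5662, 0.056, 0.1523]
ee_rot: [-0.5, 0.501, -0.5, 0.499]
ft_force: [0.8, 0.8, -0.3]
width: 0.312
```

```bash
python3 - <<'E'
from h import *
s=telemetry.read_state();print(s['tool_pos'],s['width'],s['ft_force'],s['ee_rot'])
c=cam('wrist');np.save('c5.npy',np.hstack([c[0],c[1],c[2][:,None]]))
a=save('wrist','w5.png')
cv2.imwrite('pics/w5c.png',cv2.resize(a[120:320,200:440],(720,600),interpolation=2)[:,:,::-1])
E
```

```text
[0.56620823 0.05597941 0.15227739] 0.3121478165271582 [ 0.81992009  0.84506166 -0.31772751] [-0.50000086  0.50096936 -0.50029532  0.49873182]
```

View pics/w5c.png

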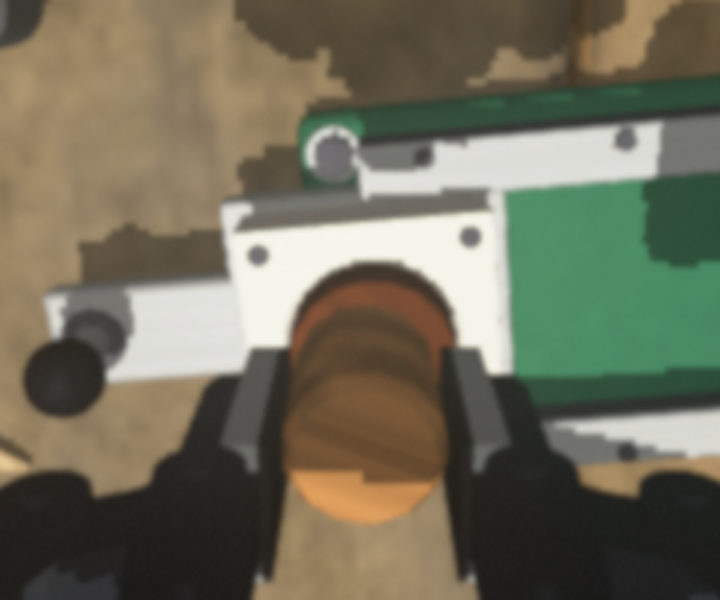

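Call:
move_arm(
  moves=[
    [0.02, 0.6, 0, 0, 0.9],
    [0, 0.6, 0, 0, 0.9],
    [0, 0, 0, 0, 0.9],
    [0, 0, 0, 0, 0.9],
    [0, 0, 0, 0, 0.9],
  ],
)

```text
time: 5.4
tool_pos: [0.568, 0.1141, 0.1532]
ee_rot: [-0.5, 0.5, -0.5, 0.5]
ft_force: [0.9, -0.2, -0.2]
width: 0.309
```

```bash
python3 - <<'E'
from h import *
s=telemetry.read_state();print(s['tool_pos'],s['qvel'].round(3))
c=cam('wrist');np.save('c5.npy',np.hstack([c[0],c[1],c[2][:,None]]))
a=save('wrist','w6.png')
cv2.imwrite('pics/w6c.png',cv2.resize(a[100:300,200:440],(720,600),interpolation=2)[:,:,::-1])
E
```

```text
[0.56796122 0.11408312 0.15316058] [ 0.016 -0.002  0.012  0.001  0.     0.    -0.002]
```

View pics/w6c.png

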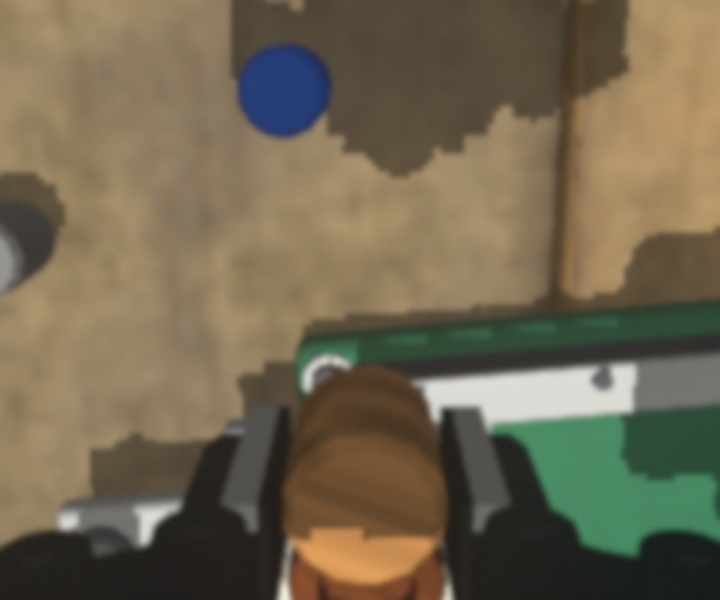

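Call:
move_arm(
  moves=[
    [0, -0.5, 0, 0, 0.9],
    [0, -0.5, 0, 0, 0.9],
    [0, -0.5, 0, 0, 0.9],
    [0, -0.5, 0, 0, 0.9],
    [0, -0.4, 0, 0, 0.9],
    [0, 0, 0, 0, 0.9],
    [0, 0, 0, 0, 0.9],
    [0, 0, 0, 0, 0.9],
  ],
)

```text
time: 6.25
tool_pos: [0.5685, -0.0044, 0.1533]
ee_rot: [0.5, -0.5, 0.5, -0.5]
ft_force: [0.3, -0.5, 0.7]
width: 0.313
```

```bash
python3 - <<'E'
from h import *
s=telemetry.read_state();print(s['tool_pos'],s['qvel'].round(3))
c=cam('wrist');np.save('c7.npy',np.hstack([c[0],c[1],c[2][:,None]]))
a=save('wrist','w7.png')
cv2.imwrite('pics/w7c.png',cv2.resize(a[100:300,200:440],(720,600),interpolation=2)[:,:,::-1])
E
```

```text
[ 0.56848069 -0.0043795   0.15330618] [-0.009  0.001 -0.005 -0.001  0.003 -0.     0.002]
```

View pics/w7c.png

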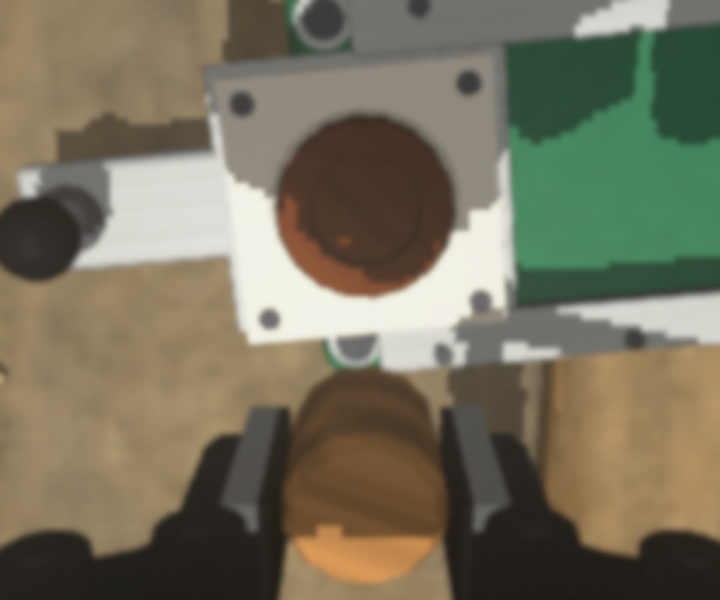

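```bash
python3 - <<'E'
from h import *
M=np.load('c7.npy');c=(M[:,:3],M[:,3:6],M[:,6])
f=lambda x,y:(200+x/3,100+y/3)
H=[onz('',*f(*p),.054,c) for p in((242,104),(469,83),(481,301),(269,318))]
print('holes',np.array(H).round(4).tolist(),'centre',np.mean(H,0))
for i in range(4):
    d=H[(i+1)%4]-H[i];print(np.linalg.norm(d[:2]).round(4),np.degrees(np.arctan2(d[1],d[0])).round(2))
print('cap',onz('',*f(366,206),.066,c),'knob',onz('',*f(38,238),.06,c))
L,R,T,B=[onz('',*f(*p),.066,c) for p in((277,206),(455,206),(366,115),(366,297))];print('dia',R[0]-L[0],T[1]-B[1])
zt=.1533+.0214
for p in((366,505),(366,583),(284,495),(447,495)):print('cork',onz('',*f(*p),zt,c))
E
```

```text
holes [[0.5349, 0.0502, 0.054], [0.5968, 0.0559, 0.054], [0.6024, -0.0059, 0.054], [0.5404, -0.0112, 0.054]] centre [0.56862631 0.02225292 0.054     ]
0.0621 5.21
0.0621 -84.76
0.0622 -175.15
0.0617 95.16
cap [0.56880027 0.02429233 0.066     ] knob [0.47752121 0.01407824 0.06      ]
dia 0.04779170743256933 0.04949080395145669
cork [ 0.56855839 -0.00298603  0.1747    ]
cork [ 0.56858222 -0.01710689  0.1747    ]
cork [ 0.55574476 -0.00124389  0.1747    ]
cork [ 0.58121076 -0.00122293  0.1747    ]
```

Call:
move_arm(
  moves=[
    [0, 0.27, 0, 0, 0.9],
    [0, 0.26, -0.2, 0, 0.9],
    [0, 0, -0.4, 0, 0.9],
    [0, 0, -0.4, 0, 0.9],
    [0, 0, -0.3, 0, 0.9],
    [0, 0, 0, 0, 0.9],
    [0, 0, 0, 0, 0.9],
    [0, 0, 0, 0, 0.9],
    [0, 0, 0, 0, 0.9],
  ],
)

```text
time: 7.2
tool_pos: [0.5692, 0.0214, 0.0891]
ee_rot: [0.501, -0.5, 0.5, -0.5]
ft_force: [-0.7, 0.2, 0.6]
width: 0.306
```

```bash
python3 - <<'E'
from h import *
s=telemetry.read_state();print(s['tool_pos'],s['qvel'].round(3),s['ft_force'])
b=save('side','s8.png');a=save('scene','a8.png');w=save('wrist','w8.png')
v=np.hstack([cv2.resize(b[210:310,270:370],(400,400),interpolation=2),cv2.resize(a[195:275,230:310],(400,400),interpolation=2)])
cv2.imwrite('pics/v8.png',v[:,:,::-1])
E
```

```text
[0.5691773  0.02137485 0.08911087] [ 0.006 -0.001  0.002  0.     0.    -0.003  0.001] [-0.71761995  0.19727089  0.64487941]
```

View pics/v8.png

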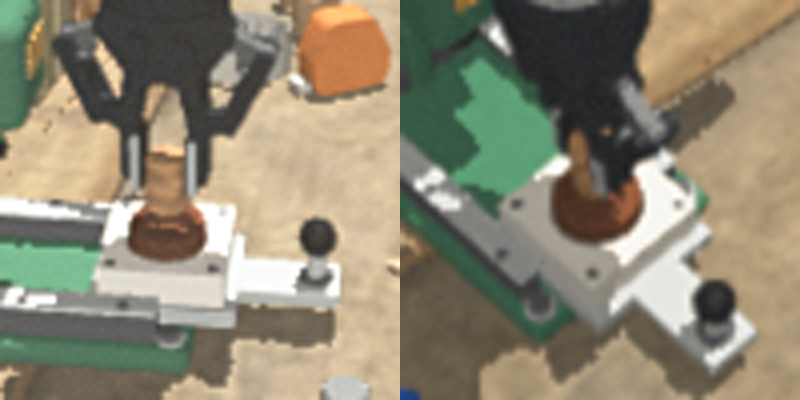

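View pics/w8.png

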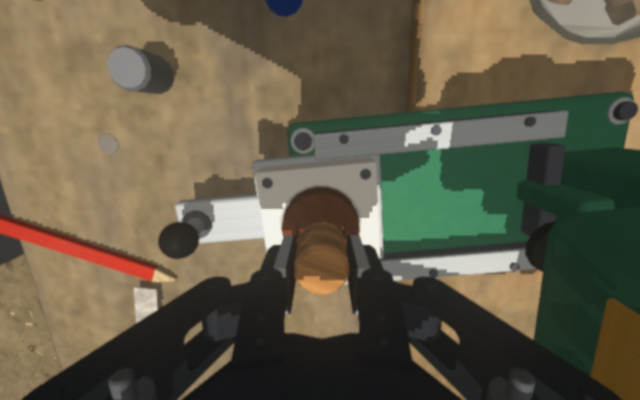

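Call:
move_arm(
  moves=[
    [0, 0.015, -0.08, 0, 0.9],
    [0, 0, -0.08, 0, 0.9],
    [0, 0, -0.06, 0, 0.9],
    [0, 0, -0.04, 0, 0.9],
    [0, 0, 0, 0, 0.9],
    [0, 0, 0, 0, 0.9],
  ],
)

```text
time: 7.95
tool_pos: [0.5684, 0.0218, 0.0751]
ee_rot: [-0.5, 0.5, -0.5, 0.5]
ft_force: [0.3, 0.1, -0.2]
width: 0.31
```

```bash
python3 - <<'E'
from h import *
s=telemetry.read_state();print(s['tool_pos'],s['ft_force'],s['torque'])
b=save('side','s9.png');w=save('wrist','w9.png')
v=np.hstack([cv2.resize(b[210:310,270:370],(400,400),interpolation=2),cv2.resize(w[150:300,245:395],(400,400),interpolation=2)])
cv2.imwrite('pics/v9.png',v[:,:,::-1])
E
```

```text
[0.56838049 0.02176727 0.07512018] [ 0.28275389  0.07599564 -0.1575312 ] [ 0.05600782  0.03749726 -0.00496266]
```

View pics/v9.png

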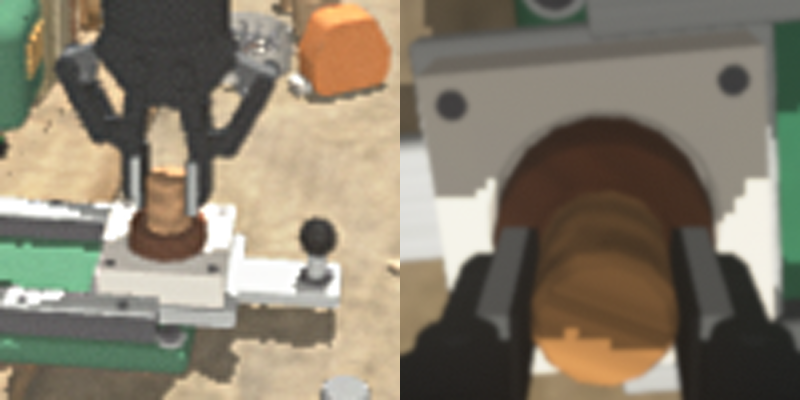

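Call:
move_arm(
  moves=[
    [0, 0, -0.05, 0, 0.9],
    [0, 0, -0.03, 0, 0.9],
    [0, 0, 0, 0, 0.9],
    [0, 0, 0, 0, 0.9],
  ],
)

```text
time: 8.45
tool_pos: [0.5684, 0.0218, 0.0712]
ee_rot: [-0.5, 0.5, -0.5, 0.5]
ft_force: [0.3, 0.7, 0.3]
width: 0.311
```

Call:
move_arm(
  moves=[
    [0, 0, 0, 0, 0.64],
    [0, 0, 0, 0, 0.6],
    [0, 0, 0, 0, 0.55],
    [0, 0, 0, 0, 0.5],
    [0, 0, 0, 0, 0.45],
    [0, 0, 0.2, 0, 0.45],
    [0, 0, 0.5, 0, 0.45],
    [0, 0, 0.5, 0, 0.45],
    [0, -0.2, 0.4, 0, 0.45],
    [0, -0.4, 0.2, 0, 0.45],
    [0, 0, 0, 0, 0.6],
    [0, 0, 0, 0, 0.8],
  ],
)

```text
time: 9.65
tool_pos: [0.5684, -0.0083, 0.1616]
ee_rot: [-0.5, 0.5, -0.5, 0.5]
ft_force: [0.1, 0.1, 1.1]
width: 0.248
```

```bash
python3 - <<'E'
from h import *
s=telemetry.read_state();print(s['tool_pos'],s['ft_force'],s['width'])
b=save('side','s10.png');w=save('wrist','w10.png')
v=np.hstack([cv2.resize(b[210:310,270:370],(400,400),interpolation=2),cv2.resize(w[100:250,245:395],(400,400),interpolation=2)])
cv2.imwrite('pics/v10.png',v[:,:,::-1])
E
```

```text
[ 0.56839087 -0.00826767  0.16164021] [0.05863159 0.09368321 1.07722979] 0.24815120891716735
```

View pics/v10.png

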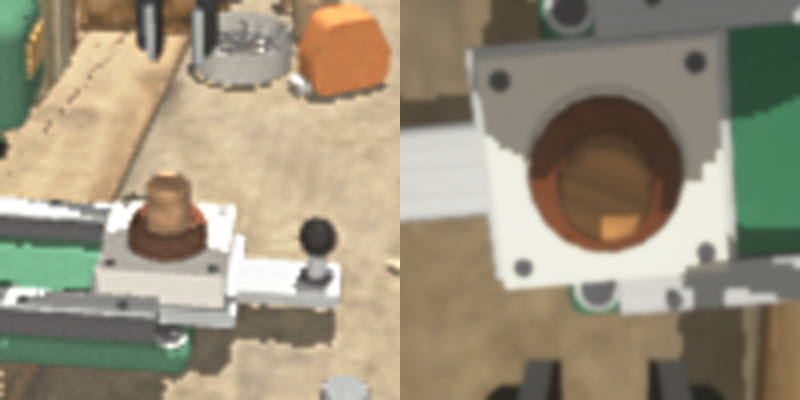

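Call:
move_arm(
  moves=[
    [-0.5, 0.1, 0, 0.65, 1],
    [-0.5, 0.1, 0, 0, 1],
    [-0.5, 0.1, 0, 0, 1],
    [-0.5, 0.07, 0, 0, 1],
    [-0.5, 0, 0, 0, 1],
    [-0.15, 0, -0.2, 0, 1],
    [0, 0, -0.5, 0, 1],
    [0, 0, -0.5, 0, 1],
    [0, 0, -0.5, 0, 1],
    [0, 0, -0.4, 0, 1],
    [0, 0, -0.1, 0, 1],
    [0, 0, 0, 0, 1],
  ],
)

```text
time: 10.95
tool_pos: [0.4352, 0.011, 0.0504]
ee_rot: [-0.522, 0.523, -0.477, 0.476]
ft_force: [0.2, 0.8, 0.1]
width: 0.004
```

```bash
python3 - <<'E'
from h import *
s=telemetry.read_state();print(s['tool_pos'],s['ee_rot'],s['ft_force'],s['width'])
b=save('side','s11.png');w=save('wrist','w11.png')
v=np.hstack([cv2.resize(b[200:320,270:390],(400,400),interpolation=2),cv2.resize(w[150:310,240:400],(400,400),interpolation=2)])
cv2.imwrite('pics/v11.png',v[:,:,::-1])
E
```

```text
[0.43522749 0.01097036 0.05041832] [-0.52187326  0.52310713 -0.47716137  0.47573549] [0.20780412 0.83734536 0.14854807] 0.004094062397685587
```

View pics/v11.png

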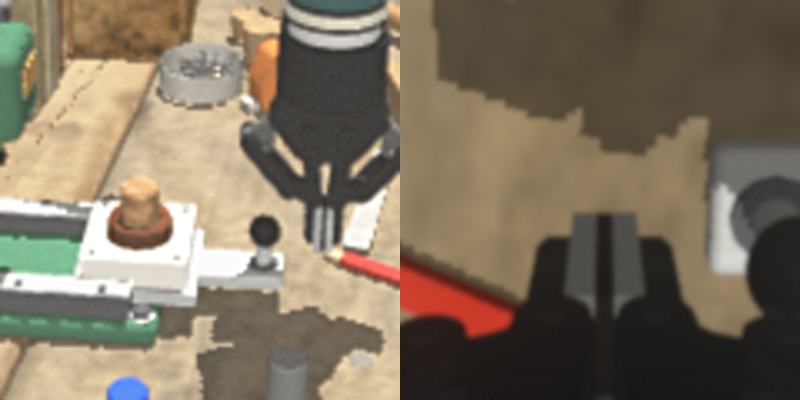

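Call:
move_arm(
  moves=[
    [0.1, 0.009, 0, 0, 1],
    [0.08, 0.007, 0, 0, 1],
    [0.06, 0.005, 0, 0, 1],
    [0.06, 0.005, 0, 0, 1],
    [0.06, 0.005, 0, 0, 1],
    [0.08, 0.007, 0, 0, 1],
    [0.1, 0.009, 0, 0, 1],
    [0.1, 0.009, 0, 0, 1],
    [0.1, 0.009, 0, 0, 1],
    [0.1, 0.009, 0, 0, 1],
    [0.1, 0.009, 0, 0, 1],
    [0.1, 0.009, 0, 0, 1],
  ],
)

```text
time: 12.25
tool_pos: [0.4884, 0.0149, 0.0513]
ee_rot: [-0.522, 0.522, -0.477, 0.477]
ft_force: [-1.9, 0.3, 2.2]
width: -0.002
```

```bash
python3 - <<'E'
from h import *
s=telemetry.read_state();print(s['tool_pos'],s['ft_force'])
b=save('side','s12.png');w=save('wrist','w12.png')
v=np.hstack([cv2.resize(b[200:320,250:370],(400,400),interpolation=2),cv2.resize(w[150:310,240:400],(400,400),interpolation=2)])
cv2.imwrite('pics/v12.png',v[:,:,::-1])
E
```

```text
[0.48842646 0.01488568 0.05127689] [-1.85945669  0.32196068  2.19168267]
```

View pics/v12.png

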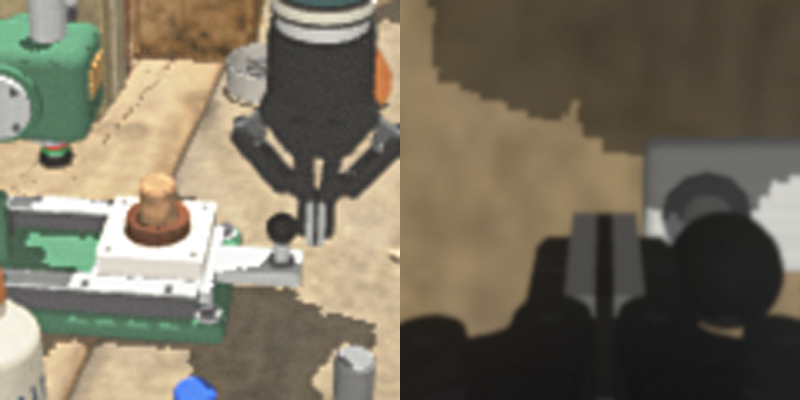

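Call:
move_arm(
  moves=[
    [0.1, 0.009, 0, 0, 1],
    [0.1, 0.009, 0, 0, 1],
    [0.1, 0.009, 0, 0, 1],
    [0.1, 0.009, 0, 0, 1],
    [0.1, 0.009, 0, 0, 1],
    [0.1, 0.009, 0, 0, 1],
    [0.1, 0.009, 0, 0, 1],
    [0.1, 0.009, 0, 0, 1],
    [0.1, 0.009, 0, 0, 1],
    [0.1, 0.009, 0, 0, 1],
    [0.1, 0.009, 0, 0, 1],
    [0.08, 0.007, 0, 0, 1],
  ],
)

```text
time: 13.55
tool_pos: [0.5476, 0.0203, 0.0513]
ee_rot: [0.522, -0.522, 0.477, -0.477]
ft_force: [-2.8, 0.0, 0.5]
width: -0.0
```

```bash
python3 - <<'E'
from h import *
s=telemetry.read_state();print(s['tool_pos'],s['ft_force'])
b=save('side','s13.png');w=save('wrist','w13.png')
v=np.hstack([cv2.resize(b[180:300,220:340],(400,400),interpolation=2),cv2.resize(w[150:310,240:400],(400,400),interpolation=2)])
cv2.imwrite('pics/v13.png',v[:,:,::-1])
E
```

```text
[0.54760493 0.02033408 0.05130069] [-2.82537214  0.02550455  0.52766581]
```

View pics/v13.png

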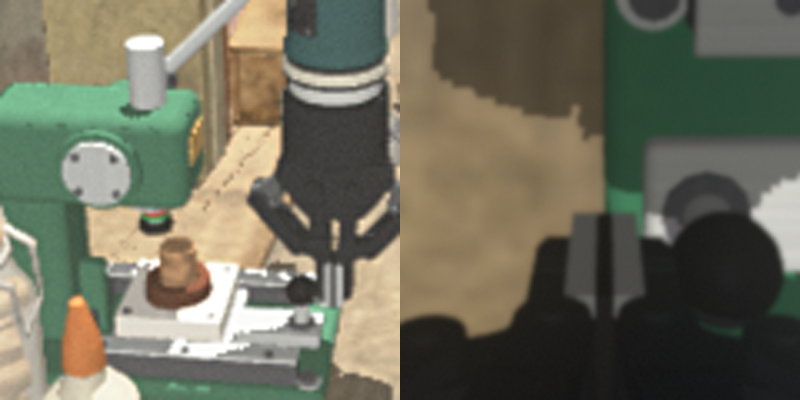

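Call:
move_arm(
  moves=[
    [0.06, 0.005, 0, 0, 1],
    [0.06, 0.005, 0, 0, 1],
    [0.04, 0.004, 0, 0, 1],
    [0.04, 0.004, 0, 0, 1],
    [0.02, 0.002, 0, 0, 1],
    [0, 0, 0, 0, 1],
  ],
)

```text
time: 14.25
tool_pos: [0.5584, 0.0212, 0.0513]
ee_rot: [0.522, -0.522, 0.477, -0.477]
ft_force: [-1.7, -0.2, 0.6]
width: 0.004
```

Call:
move_arm(
  moves=[
    [0.03, 0.003, 0, 0, 1],
    [0.03, 0.003, 0, 0, 1],
    [0, 0, 0, 0, 1],
  ],
)

```text
time: 14.55
tool_pos: [0.5614, 0.0215, 0.0513]
ee_rot: [0.522, -0.522, 0.477, -0.477]
ft_force: [-1.8, 0.3, 0.7]
width: -0.0
```

Call:
move_arm(
  moves=[
    [0.03, 0.003, 0, 0, 1],
    [0.03, 0.003, 0, 0, 1],
    [0, 0, 0, 0, 1],
  ],
)

```text
time: 14.85
tool_pos: [0.562, 0.0215, 0.0511]
ee_rot: [-0.521, 0.523, -0.478, 0.476]
ft_force: [-5.3, 0.2, 3.7]
width: -0.001
```

```bash
python3 - <<'E'
from h import *
s=telemetry.read_state();print(s['tool_pos'],s['ft_force'])
b=save('side','s14.png');w=save('wrist','w14.png')
v=np.hstack([cv2.resize(b[180:300,220:340],(400,400),interpolation=2),cv2.resize(w[150:310,240:400],(400,400),interpolation=2)])
cv2.imwrite('pics/v14.png',v[:,:,::-1])
E
```

```text
[0.56201344 0.02152357 0.05112084] [-5.28771225  0.22892643  3.66517076]
```

View pics/v14.png

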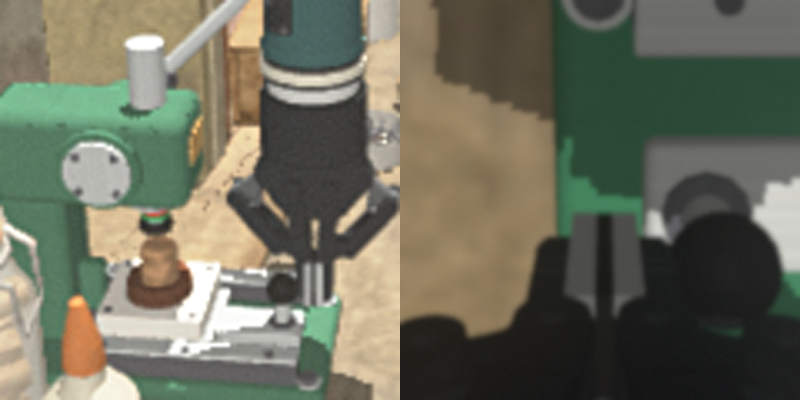

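Call:
move_arm(
  moves=[
    [0.04, 0.003, 0, 0, 1],
    [0.04, 0.003, 0, 0, 1],
    [0, 0, 0, 0, 1],
  ],
)

```text
time: 15.25
tool_pos: [0.5621, 0.0215, 0.0508]
ee_rot: [-0.519, 0.525, -0.48, 0.474]
ft_force: [-9.7, 0.5, 8.4]
width: 0.001
```

Call:
move_arm(
  moves=[
    [-0.3, -0.027, 0, 0, 1],
    [-0.5, -0.045, 0, 0, 1],
    [-0.2, 0, 0.3, 0, 0.8],
    [0, 0, 0.6, 0, 0.5],
    [0, 0, 0.8, 0, 0.3],
    [0, 0, 0.8, 0, 0.3],
    [0, 0, 0.8, 0, 0.3],
    [0, 0, 0.8, 0, 0.3],
    [0, 0, 0.8, 0, 0.3],
    [0, 0, 0.8, 0, 0.3],
    [0, 0, 0.6, 0, 0.3],
    [0, 0, 0.3, 0, 0.3],
  ],
)

```text
time: 16.45
tool_pos: [0.5209, 0.0184, 0.3856]
ee_rot: [0.525, -0.52, 0.475, -0.479]
ft_force: [0.2, -0.3, -0.5]
width: 0.7
```

Call:
move_arm(
  moves=[
    [0.2, -0.4, 0, 0, 0.3],
    [0.2, -0.5, 0, 0, 0.3],
    [0.2, -0.5, 0, 0, 0.3],
    [0.2, -0.5, 0, 0, 0.3],
    [0.2, -0.5, 0, 0, 0.3],
    [0.2, -0.5, 0, 0, 0.3],
    [0.2, -0.4, 0, 0, 0.3],
    [0, 0, 0, 0, 0.3],
    [0, 0, 0, 0, 0.3],
    [0, 0, 0, 0, 0.3],
  ],
)

```text
time: 17.45
tool_pos: [0.5882, -0.1453, 0.3814]
ee_rot: [0.523, -0.522, 0.476, -0.476]
ft_force: [-0.3, 0.9, 0.4]
width: 0.7
```

```bash
python3 - <<'E'
from h import *
s=telemetry.read_state();print(s['tool_pos'],s['ft_force'],s['qvel'].round(3))
c=cam('wrist');np.save('c15.npy',np.hstack([c[0],c[1],c[2][:,None]]))
w=save('wrist','w15.png');b=save('side','s15.png')
E
```

```text
[ 0.58823032 -0.14534889  0.38142817] [-0.29205845  0.9147018   0.35195804] [-0.007 -0.005 -0.006  0.006  0.002  0.001  0.   ]
```

View pics/w15.png

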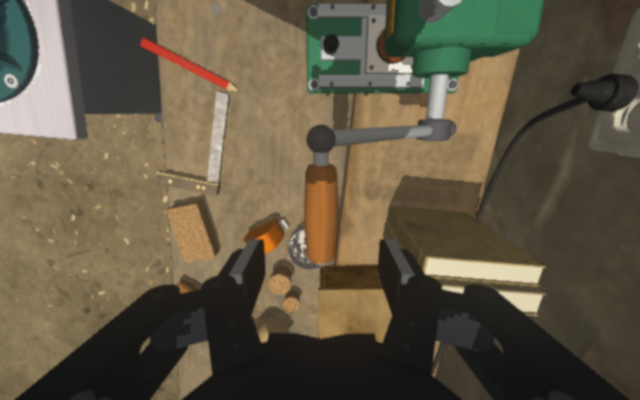

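View pics/s15.png

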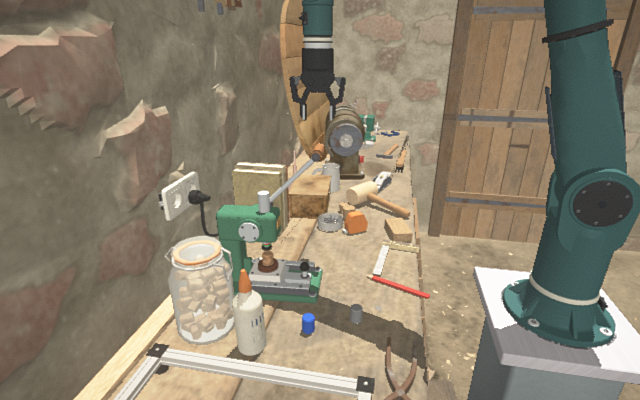

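```bash
python3 - <<'E'
from h import *
M=np.load('c15.npy');c=(M[:,:3],M[:,3:6],M[:,6])
for p in((321,164),(321,264),(320.5,214)):print(onz('',*p,.309,c))
print('exp',proj('',(.5881,-.1517,.304),c))
I=cv2.imread('pics/w15.png');h=cv2.cvtColor(I,cv2.COLOR_BGR2HSV).astype(int)
m=((h[...,0]<16)&(h[...,1]>130))
for r in(180,200,220,240,255):
    x=np.where(m[r,295:350])[0]+295;print(r,x.min(),x.max(),onz('',x.min(),r,.304,c)[:2],onz('',x.max()+1,r,.304,c)[:2])
E
```

```text
[ 0.58461241 -0.1105382   0.309     ]
[ 0.59229847 -0.1939226   0.309     ]
[ 0.58786487 -0.15011844  0.309     ]
exp [320.62005576 213.79562234]
180 306 336 [ 0.57420211 -0.12496485] [ 0.59826476 -0.12274656]
200 305 337 [ 0.57466778 -0.1412683 ] [ 0.60080349 -0.13886135]
220 304 337 [ 0.57515277 -0.15824772] [ 0.60263899 -0.15571908]
240 306 336 [ 0.57813453 -0.17571848] [ 0.60372655 -0.17336672]
255 308 334 [ 0.58087448 -0.18927666] [ 0.6035242  -0.18719707]
```

Call:
move_arm(
  moves=[
    [0, -0.15, -0.2, 0, 0.3],
    [0, -0.14, -0.4, 0, 0.3],
    [0, 0, -0.4, 0, 0.3],
    [0, 0, -0.4, 0, 0.3],
    [0, 0, -0.35, 0, 0.3],
    [0, 0, -0.2, 0, 0.3],
    [0, 0, 0, 0, 0.3],
    [0, 0, 0, 0, 0.6],
    [0, 0, 0, 0, 0.9],
    [0, 0, 0, 0, 0.9],
    [0, 0, 0, 0, 0.9],
    [0, 0, 0, 0, 0.9],
  ],
  grip_force=25,
)

```text
time: 18.75
tool_pos: [0.589, -0.1612, 0.2849]
ee_rot: [0.523, -0.522, 0.476, -0.478]
ft_force: [0.4, 0.3, 2.3]
width: 0.307
```

```bash
python3 - <<'E'
from h import *
s=telemetry.read_state();print(s['tool_pos'],s['ft_force'],s['width'])
w=save('wrist','w16.png');b=save('side','s16.png');a=save('scene','a16.png')
v=np.hstack([cv2.resize(b[100:240,240:380],(400,400),interpolation=2),cv2.resize(w[150:310,240:400],(400,400),interpolation=2)])
cv2.imwrite('pics/v16.png',v[:,:,::-1])
E
```

```text
[ 0.58900337 -0.16123247  0.28489751] [0.37050042 0.29443302 2.31141193] 0.3074998802968467
```

View pics/v16.png

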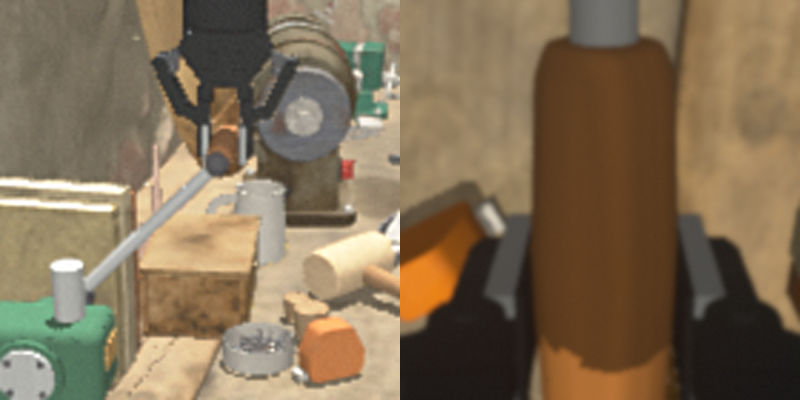

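Call:
move_arm(
  moves=[
    [-0.127, -0.012, -0.142, 0, 0.9],
    [-0.127, -0.011, -0.142, 0, 0.9],
    [-0.113, -0.01, -0.153, 0, 0.9],
    [-0.113, -0.01, -0.153, 0, 0.9],
    [-0.097, -0.009, -0.163, 0, 0.9],
    [-0.097, -0.009, -0.163, 0, 0.9],
    [-0.08, -0.007, -0.172, 0, 0.9],
    [-0.08, -0.007, -0.172, 0, 0.9],
    [0, 0, 0, 0, 0.9],
    [0, 0, 0, 0, 0.9],
  ],
)

```text
time: 19.9
tool_pos: [0.5483, -0.1649, 0.2206]
ee_rot: [0.523, -0.521, 0.476, -0.478]
ft_force: [6.8, -1.4, 1.0]
width: 0.308
```

```bash
python3 - <<'E'
from h import *
s=telemetry.read_state();print(s['tool_pos'],s['ft_force'],s['width'])
w=save('wrist','w17.png');b=save('side','s17.png')
v=np.hstack([cv2.resize(b[200:300,220:320],(400,400),interpolation=2),cv2.resize(w[150:310,240:400],(400,400),interpolation=2)])
cv2.imwrite('pics/v17.png',v[:,:,::-1])
E
```

```text
[ 0.54827614 -0.16493733  0.22058255] [ 6.75520683 -1.38214771  0.96288615] 0.3077745057832981
```

View pics/v17.png

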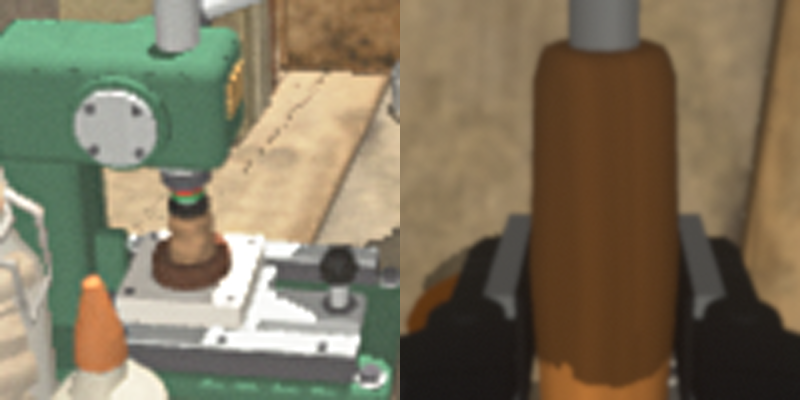

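View pics/s17.png

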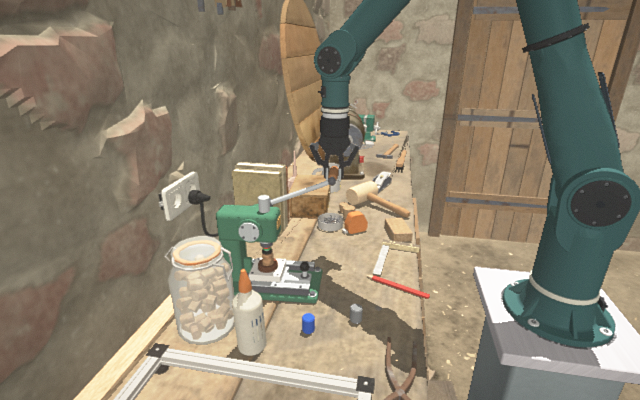

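Call:
move_arm(
  moves=[
    [-0.04, -0.004, -0.12, 0, 0.9],
    [-0.03, -0.003, -0.12, 0, 0.9],
    [-0.03, -0.003, -0.12, 0, 0.9],
    [-0.03, -0.003, -0.12, 0, 0.9],
    [-0.02, -0.002, -0.12, 0, 0.9],
    [-0.02, -0.002, -0.12, 0, 0.9],
    [-0.01, -0.001, -0.1, 0, 0.9],
    [-0.01, -0.001, -0.1, 0, 0.9],
    [0, 0, 0, 0, 0.9],
    [0, 0, 0, 0, 0.9],
  ],
)

```text
time: 21.0
tool_pos: [0.536, -0.166, 0.1745]
ee_rot: [-0.522, 0.522, -0.477, 0.477]
ft_force: [3.5, -0.0, 5.8]
width: 0.31
```

```bash
python3 - <<'E'
from h import *
s=telemetry.read_state();print(s['tool_pos'],s['ft_force'],s['width'])
w=save('wrist','w18.png');b=save('side','s18.png')
v=np.hstack([cv2.resize(b[220:280,240:300],(400,400),interpolation=2),cv2.resize(w[150:310,240:400],(400,400),interpolation=2)])
cv2.imwrite('pics/v18.png',v[:,:,::-1])
E
```

```text
[ 0.53604831 -0.16604221  0.17447199] [ 3.52307387 -0.03414826  5.84371732] 0.3101465767330175
```

View pics/v18.png

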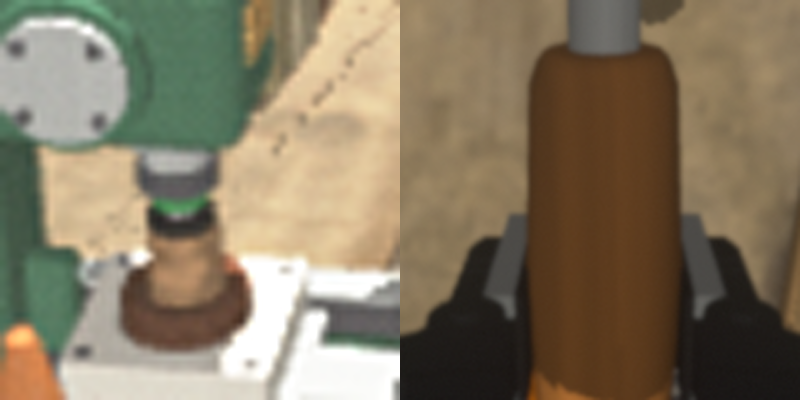

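Call:
move_arm(
  moves=[
    [-0.01, -0.001, -0.1, 0, 0.9],
    [-0.01, 0, -0.1, 0, 0.9],
    [0, 0, -0.08, 0, 0.9],
    [0, 0, -0.06, 0, 0.9],
    [0, 0, -0.04, 0, 0.9],
    [0, 0, 0, 0, 0.9],
    [0, 0, 0, 0, 0.9],
    [0, 0, 0, 0, 0.9],
  ],
)

```text
time: 21.9
tool_pos: [0.5341, -0.1662, 0.1556]
ee_rot: [-0.521, 0.523, -0.478, 0.476]
ft_force: [0.3, -0.7, 8.9]
width: 0.309
```

```bash
python3 - <<'E'
from h import *
s=telemetry.read_state();print(s['tool_pos'],s['ft_force'],s['width'],s['qvel'].round(3))
a=save('scene','a19.png');b=save('side','s19.png')
v=np.hstack([cv2.resize(b[220:280,240:300],(400,400),interpolation=2),cv2.resize(cv2.imread('pics/s14.png')[210:270,235:295,::-1],(400,400),interpolation=2)])
cv2.imwrite('pics/v19.png',v[:,:,::-1])
E
```

```text
[ 0.53405536 -0.16621244  0.15562285] [ 0.27907772 -0.71192449  8.93395608] 0.3086816799628505 [-0.001 -0.001  0.001 -0.     0.001  0.001  0.001]
```

View pics/v19.png

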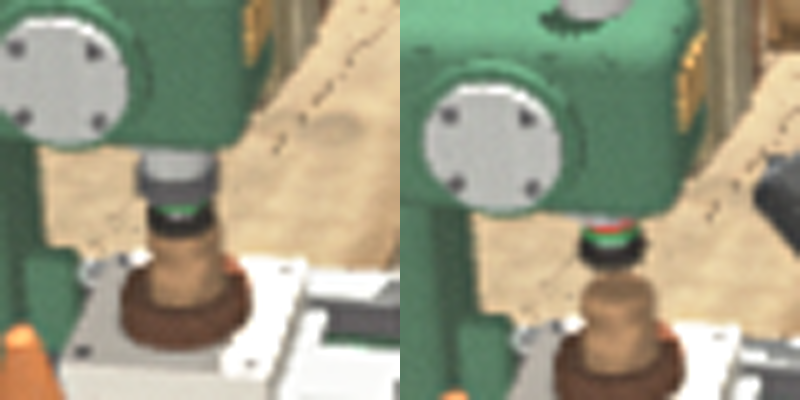

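Call:
move_arm(
  moves=[
    [0, 0, 0, 0, 0.9],
    [0, 0, 0, 0, 0.9],
    [0, 0, 0, 0, 0.9],
    [0, 0, 0, 0, 0.9],
    [0, 0, 0, 0, 0.9],
  ],
)

```text
time: 22.5
tool_pos: [0.5341, -0.1662, 0.1556]
ee_rot: [-0.521, 0.523, -0.478, 0.476]
ft_force: [1.5, -0.3, 8.3]
width: 0.309
```

```bash
python3 - <<'E'
from h import *
for i in range(4):
    b=save('side',f's20_{i}.png');s=telemetry.read_state();print(s['tool_pos'],s['ft_force'],abs(s['qvel']).max())
O=np.array([.6782,.0323])
for z in(.092,.137,.105,.100): print(z,proj('side',(*O,z)))
def prof(f):
    I=cv2.imread('pics/'+f);h=cv2.cvtColor(I,cv2.COLOR_BGR2HSV)
    for r in range(242,258): print(f,r,[tuple(int(v) for v in h[r,c]) for c in(265,267,269)])
prof('s14.png') if 0 else None
prof('s20_3.png')
v=cv2.resize(b[235:275,250:285],(525,600),interpolation=0);cv2.imwrite('pics/v20.png',v[:,:,::-1])
E
```

```text
[ 0.53405607 -0.16623256  0.1556442 ] [ 0.52513701 -1.31393018  7.62656936] 0.002102382571952535
[ 0.53403436 -0.1662237   0.15564571] [ 0.62287845 -0.65621059  8.58506255] 0.001692015270372923
[ 0.53406089 -0.16621657  0.15566976] [ 0.81976946 -0.86503794  7.99422239] 0.0016981723447377789
[ 0.53409114 -0.16617307  0.15566709] [ 0.49410822 -0.90476438  8.35809293] 0.001295986906167614
0.092 [266.73226236 252.52192256]
0.137 [265.69406788 236.29065274]
0.105 [266.43648682 247.89772863]
0.1 [266.55063906 249.68239986]
s20_3.png 242 [(60, 18, 143), (60, 24, 127), (64, 31, 125)]
s20_3.png 243 [(15, 8, 181), (38, 6, 171), (30, 6, 160)]
s20_3.png 244 [(24, 7, 180), (30, 7, 175), (38, 6, 166)]
s20_3.png 245 [(26, 10, 179), (30, 3, 175), (20, 9, 163)]
s20_3.png 246 [(30, 6, 171), (34, 10, 171), (30, 4, 132)]
s20_3.png 247 [(15, 9, 109), (20, 7, 105), (15, 6, 90)]
s20_3.png 248 [(0, 3, 93), (168, 13, 95), (0, 8, 91)]
s20_3.png 249 [(165, 10, 98), (165, 5, 95), (60, 3, 91)]
s20_3.png 250 [(63, 24, 105), (60, 30, 101), (60, 23, 100)]
s20_3.png 251 [(63, 86, 131), (63, 91, 137), (60, 69, 100)]
s20_3.png 252 [(34, 20, 102), (35, 14, 111), (30, 26, 58)]
s20_3.png 253 [(15, 26, 60), (15, 26, 58), (15, 28, 54)]
s20_3.png 254 [(15, 18, 56), (15, 28, 55), (16, 44, 64)]
s20_3.png 255 [(13, 76, 87), (16, 81, 91), (15, 92, 105)]
s20_3.png 256 [(15, 107, 158), (15, 106, 169), (13, 107, 162)]
s20_3.png 257 [(14, 109, 164), (14, 108, 181), (15, 110, 156)]
```

View pics/v20.png

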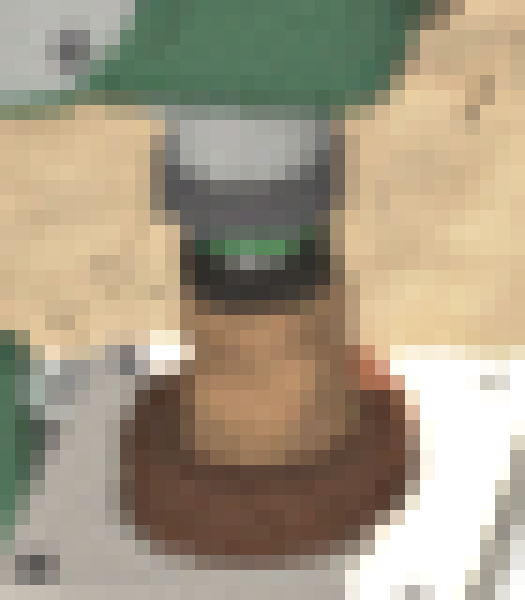

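```bash
python3 -c "
from h import *
print(robot.close_job());s=telemetry.read_state();print(s['time'],s['tool_pos'],s['ft_force'])"
```

```text
the job is handed in; nothing more can be done
None
the job is handed in; nothing more can be done
```

The cork is glued up and the job is handed in at about 23 s, with the gripper still holding the lever down. The system reports no verdict.

I stood the brown cork in the cap's recess, let it go and saw it sitting upright. I then pushed the slide table home by its knob. At the stop, the TCP stopped moving while the push rose from 2 N to about 10 N. Last, I gripped the wooden handle and brought the lever down along its arc.

**Last checks:**
- **Bands:** the side picture shows the red band gone into the ram and a thin strip of green still visible.
- **Lever:** its angle works out at about 0.76 rad, which puts the nose about 6 mm in.
- **Force:** the steady upward force on the tool is about 8.2 N, which suggests about 7 mm. The roughly 1 mm disagreement with the angle is inside the 4.3 to 10 mm window.
- **Stillness:** the arm joints read 0.002 rad/s or less.
- **Cork and cap:** the cork stands upright under the nose in the last picture.
- **Other things on the bench:** I touched none of them and saw none shifted in the pictures, but I did not measure their positions again at the end.

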